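Clear the target plate and hold the inspection mirror on its mark

ROBOT

A 6-joint arm with a two-finger parallel gripper is mounted at the origin on the work surface. World frame = base frame: x ahead of the robot, y to its left, z up, the work surface at z = 0. Lengths are in m, angles in degrees, forces in N, time in s.
With the tool pointing down it reaches from about 0.35 to 0.725 m from the base axis. Payload 6 kg.
Tool frame: the origin (TCP) lies midway between the tips of the shut fingers; the grasp point (between the pads) lies manip.tcp_to_grasp behind it (manip.tcp_to_grasp is the distance from the TCP to the grasp point, in m); y points along the fingers, x is the direction in which the jaws open and shut, and the axes are right-handed (so a half turn about y gives the same grasp; the last joint's range is limited). The gripper opens to 85 mm and grips with 20 to 120 N. Pads are 22 mm wide; open, the fingers measure 114 mm over their backs; the gripper's body (76 mm by 85 mm) begins 54 mm behind the grasp point. The pads swing forward as they close: fully open they stand 13 mm farther back than shut.
Start: joints at [-53.99, 2.303, 4.859, 0, -92.561, -19.12], TCP at [0.174, -0.574, 0.231] pointing down, gripper open.
Joint ranges: [-146.85, 146.85], [-73.84, 115.35], [-62.03, 85.46], [-188.31, 113.3], [-161.28, -10.13], [-171.36, 171.36]. Speed limits (degrees/s): [147.25, 147.25, 172.46, 180, 180, 180].

INTERFACE

Orientations are given as a 3x3 rotation matrix whose columns are the frame's x, y, z axes.
In Python, from cell import manip, optics gives the robot as it stands.
- The arm moves only by the tool arm_command, never from a script. Its argument "targets" is a list of rows, each a list of 6 numbers: the shift along the world's x, y, z as a fraction of full scale, then the turn, a rotation vector about the world's x, y, z as a fraction of full scale. In form: [[x, y, z, ax, ay, az], ...]. A call has 1 to 10 rows; each row is the pose to reach, as a shift and turn from the pose measured when the call began; what a row does not reach only later rows make up. Full scale, the value 1, is 100 mm for a shift and 120 degrees for a turn. A row lasts 1/10 s, in which the tool goes at most 50 mm and 8.59 degrees, less where a joint would pass 70% of its speed; a pose out of reach is approached as far as the arm can. A call with a number of a shift or a turn outside -1 to 1 is refused whole. A call with a gripper value outside its range is refused whole. "hand" is the opening, from 0 (shut) to 1 (fully open), set as the call begins (left out, the last holds). The fingers move at their own pace and stop on an object; the grip force is fixed at half the most. Time passes only in rows, so rows that repeat a pose let the fingers close. It gives the time, the measured TCP pose, the force and the opening at its end, in the units of the state.
- manip.read_state(): the state, without advancing time (a new reading comes with each control period).
- optics.camera(name): name is "scene" or "top" or "wrist"; returns (picture, depth): 480x640x3 uint8, red, green, blue; 480x640 float32, m along the optical axis (not along the pixel's ray), 0 where there is no reading.
- optics.camera_params(name): a dict with "fovy" (degrees; the focal length in pixels is half the picture's height over the tangent of half this angle, whatever the lens; pixels are square), "cx", "cy" (the principal point, pixels), "R" (3x3) and "t" (3): a world point X has camera coordinates R X + t. Camera axes: x right, y down, z forward; pixel columns grow to the right and rows downward; lengths in m; the calibration is good to about 2 mm. The wrist camera is an equidistant fisheye: a pixel r from the principal point sees the ray r / f radians off the axis. A picture is of the moment at which its call begins: read the wrist's pose just before it. camera_params takes no time and is no camera call; for the wrist camera it gives the pose at the moment of the call.
- manip.close_job(): hands the job in, once; it reports no verdict.
The state is a dict: "t": time; "qpos": joint angles; "dq": joint speeds; "joint_torque": joint torques, N m; "eef_pos": TCP position; "ee_rot": TCP orientation; "wrist_force": force on the tool from outside, world axes, zero at the start; "ft_torque": the same for the moment, N m; "finger_gap": finger opening in m.
Only numpy, scipy, OpenCV 4.12 (cv2) and the standard library are available. Lean on these libraries where they do the work, as an engineer would, in place of code of your own. Each camera call takes 0.05 s, during which the arm holds its last target.

TASK

Sweep the three ceramic chips off the dark target plate into its catch tray with the scraper block, not with the fingers, and stand the scraper back upright on the bench. Then take the crank handle of the spring-back mirror and tilt the mirror until the camera above it, looking straight down into the mirror, sees the plate's cross-and-ring mark in the middle of its view; finish while still holding the handle at that angle, because the mirror springs back if let go. Leave the other lab ware where it is.

Things in the scene. Friction and masses are not known exactly. Their poses are not given: they have to be found in the camera images.
- plate: Fixed dark steel target plate, 120 (own x, away from the robot) x 180 (own y) x 40 mm high; yaw within 0.15 rad of the world's. Flat top 40 mm above the bench, rails 6 mm wide and 6 mm high along its y = +-87 mm sides; the x ends are open. Origin: centre of its underside, on the bench. The catch tray joins its near (-x) edge.
- marker: The mark: a flat white disc 26 mm across with a black ring and a 34 mm black cross, inlaid in the plate's top (does not stick out), on the plate's x = 0 line, up to 30 mm either way along y. Origin: its centre, 40 mm above the bench.
- tray_floor (a point): Middle of the floor of the bare aluminium catch tray fixed to the plate's near edge, 95 mm along the plate's -x from the plate's origin, 5 mm above the bench. The tray reaches from the plate's edge (x = -60 mm) to x = -134 mm, is 180 mm long in y, with walls 4 mm thick and 30 mm high.
- chip1: Loose white ceramic chip about 20 x 13 x 9 mm, 12 g, lying on the plate's top. Origin: centre of its underside.
- chip2: Loose white ceramic chip about 18 x 14 x 10 mm, 12 g, on the plate. Origin: centre of its underside.
- chip3: Loose white ceramic chip about 16 x 15 x 9 mm, 12 g, on the plate. Origin: centre of its underside. All chips start within 45 mm of the plate's centre line in y (centres) and between x = -30 and +20 mm of the plate.
- scraper: Loose grey plastic scraper block standing on the bench, about 160 g. Block 24 (own x) x 110 (own y) x 28 mm high; on top of it an upright grip ridge 16 (x) x 66 (y) mm reaching from 28 to 72 mm height. Origin: centre of its underside. Grip the ridge across its 16 mm.
- stand: Fixed white inspection stand on the plate's -y side (robot's right), same yaw as the plate, its x = 0 line on the plate's, origins 150 to 250 mm apart. Origin: under the mirror's centre, on the bench. Base x -65..115, y -55..55, 15 mm high. Two bearing posts at x = +-44 mm carry the shaft at 170 mm height. A 24 mm column at x = 90, y = -30 mm, 345 mm high, carries the camera.
- lens (a point): Lens of the camera, facing straight down at the mirror's centre, 240 mm above the bench over the stand's origin (x = y = 0). The camera is a tube 42 mm across, reaching up to 330 mm.
- mirror: The tilting mirror with its crank. Origin: centre of the reflecting face, on the hinge axis (stand's x), 170 mm above the bench. Face 56 x 60 mm in a black frame, looking along own +y. Tilt q (rotation about x against the stand, 0 to 1.0 rad): 0 at rest, face vertical towards the plate; growing q turns the face up. A spring pulls back to 0: 0.08 N m + 0.4 N m per rad, some 4 N at the handle.
- sight (a joint): Swing of the camera's line of sight after reflection, rad: always twice the mirror's tilt q (law of reflection). The line leaves the mirror's centre straight down at 0 and points (pi/2 - value) rad below level, towards the plate (stand's +y), as the value grows.
- crank (a point): The mirror's crank handle: bare steel round bar, 12 mm thick, 66 mm long, parallel to the hinge axis (stand's x). Point: its middle, 120 mm from the mirror's centre along the stand's -x (robot's side), 70 mm from the hinge axis, leaning from straight up to the stand's +y by (0.45 - q) rad (q: the mirror's tilt). Its arm joins at the bar's +x end, 34 mm from the middle. It may turn in the fingers.
- line_of_sight (a point): Not a thing to see: the camera's line of sight after reflection. Origin at the mirror's centre; the line runs along this frame's own -z and its x is the hinge axis, so the mark's y in this frame is how far the mark is off the middle of the view. It turns by twice the mirror's tilt.
- flask: Bystander: flat clear culture flask with a green cap, 72 mm wide, 38 mm high, on the bench. Origin: underside. 
- dish: Bystander: clear closed round dish, 88 mm across, 16 mm high. Origin: centre of underside.
- bottle: Bystander: amber bottle, 60 mm across, 140 mm high. Origin: centre of underside.
- beaker: Bystander: glass beaker, 68 mm across, 85 mm high. Origin: centre of underside.
- slidebox: Bystander: blue box of slides, 85 x 50 x 30 mm. Origin: centre of underside.
- pipette: Bystander: white hand pipette lying down, about 220 mm long, 22 mm thick. Origin: underside of its barrel.
Mind the look-alikes: they are no part of the job. Several things look just like the scraper: the one meant starts farthest from the robot's base.

How it is judged (in metres and radians):
On the way, in this order (a step that is already met when the one before it is completed fails the run):
1. all three chips lie in the catch tray while the scraper is in the gripper (z of each of chip1, chip2, chip3 in the frame of plate below 0.03 m and x of chip1 in the frame of plate between -0.136 and -0.058 m and y of chip1 in the frame of plate between -0.092 and 0.092 m and x of chip2 in the frame of plate between -0.136 and -0.058 m and y of chip2 in the frame of plate between -0.092 and 0.092 m and x of chip3 in the frame of plate between -0.136 and -0.058 m and y of chip3 in the frame of plate between -0.092 and 0.092 m and contact force between the fingers and scraper above 1 N), for 0.2 s.
2. the scraper stands upright on the bench, let go (height (world z) of scraper between -0.006 and 0.006 m and angle between scraper's own z axis and vertical below 0.1 rad and contact force between the fingers and scraper below 0.05 N and linear speed of scraper below 0.02 m/s), for 0.2 s.
At the end, for the whole second after the job is handed in: Chips in the catch tray (below 30 mm, inside its walls); scraper on the bench, within 0.1 rad of upright, released; mark within 16 mm of the camera's reflected line of sight; mirror still (under 0.05 rad/s) and the fingers on the crank with over 0.5 N, through the last second (all of step 2 and z of each of chip1, chip2, chip3 in the frame of plate below 0.03 m and x of chip1 in the frame of plate between -0.136 and -0.058 m and y of chip1 in the frame of plate between -0.092 and 0.092 m and x of chip2 in the frame of plate between -0.136 and -0.058 m and y of chip2 in the frame of plate between -0.092 and 0.092 m and x of chip3 in the frame of plate between -0.136 and -0.058 m and y of chip3 in the frame of plate between -0.092 and 0.092 m and y of marker in the frame of line_of_sight between -0.016 and 0.016 m and z of marker in the frame of line_of_sight below -0.05 m and contact force between the fingers and mirror above 0.5 N and distance between the grasp point and crank below 0.04 m and angular speed of mirror below 0.05 rad/s); the arm keeps its last pose, push and grip.
It fails at once if the fingers touch a chip (contact force between the fingers and chip1 above 0.3 N or contact force between the fingers and chip2 above 0.3 N or contact force between the fingers and chip3 above 0.3 N).
It fails at once if a bystander is moved more than 25 mm (distance of any of flask, dish, bottle, beaker, slidebox, pipette from where it was at the start of the episode above 0.025 m).
It also fails if it takes over 61 s, if anything falls off the work surface, if the arm or the gripper's body presses on something with over 40 N, if the wrist force passes 120 N, or if a joint passes its speed limit or range.

## Working session

There is one attempt and no reset: what is moved stays moved. The work goes in short steps, Python scripts to look and compute and a tool call to move; the robot and the scene stay as the last step left them, time stands still between calls to the robot, and variables do not carry over. Pictures are saved under pics/ and viewed, and the job is handed in when it is done.

Besides the shell and the picture viewer there is one more tool, called after ">>>" as a command line: name --pt "numbers of a row" for each row, then --argument value for the rest. arm_command: Moves the arm, as the interface text tells. Its arguments: {"type":"object","properties":{"targets":{"type":"array"},"hand":{"type":"number"}},"required":["targets"]}

```bash
ls; mkdir -p pics
cat > h.py <<'E'
import numpy as np, cv2
from cell import manip, optics
def snap(name,fn):
    P=optics.camera_params(name); im,d=optics.camera(name)
    cv2.imwrite('pics/'+fn+'.png',im[:,:,::-1]); np.savez('pics/'+fn+'.npz',im=im,d=d,**{k:np.array(v) for k,v in P.items()})
def load(fn):
    z=np.load('pics/'+fn+'.npz'); return z
def world(z,u,v,depth=None,h=None):
    f=240/np.tan(np.radians(float(z['fovy']))/2)
    ray=np.array([(u-z['cx'])/f,(v-z['cy'])/f,1.0]); R=z['R'];t=z['t']
    c=-R.T@t; r=R.T@ray
    if h is not None: return c+r*(h-c[2])/r[2]
    if depth is None: depth=z['d'][int(round(v)),int(round(u))]
    return c+r*depth
def pix(z,X):
    f=240/np.tan(np.radians(float(z['fovy']))/2)
    c=z['R']@np.array(X)+z['t']; return c[0]/c[2]*f+z['cx'],c[1]/c[2]*f+z['cy']
def crop(fn,u0,v0,u1,v1,s,out):
    im=cv2.imread('pics/'+fn+'.png')[v0:v1,u0:u1]
    cv2.imwrite('pics/'+out+'.png',cv2.resize(im,None,fx=s,fy=s,interpolation=cv2.INTER_CUBIC))
E
python3 - <<'E'
from h import *
snap('scene','s0');snap('top','t0')
print(manip.read_state()); print(manip.tcp_to_grasp)
for n in('scene','top'):print(optics.camera_params(n))
E
```

```text
pics
{'t': 0.1, 'qpos': array([-5.39900993e+01,  2.33640490e+00,  4.80739532e+00, -2.19514567e-02,
       -9.25610741e+01, -1.91175256e+01]), 'dq': array([ 0.08567955, -0.13685232,  0.1319105 ,  0.04286238, -0.03897258,
       -0.07393123]), 'joint_torque': array([-4.30354587e-03, -3.69345474e+01,  3.48280764e+01,  6.95172831e+00,
       -4.55795540e-03, -2.23498182e-05]), 'eef_pos': array([ 0.17430198, -0.57381942,  0.23036561]), 'ee_rot': array([[-2.90590456e-01, -6.14764451e-04, -9.56847328e-01],
       [ 9.56846169e-01,  1.49684889e-03, -2.90591066e-01],
       [ 1.61090092e-03, -9.99998691e-01,  1.53265009e-04]]), 'wrist_force': array([ 0.24691948, -0.76228807, -0.82065548]), 'ft_torque': array([ 0.0389197 , -0.01366244,  0.02114678]), 'finger_gap': 0.08524025584004467}
0.0187
{'fovy': 53.74392448504928, 'cx': 320.01309991642506, 'cy': 241.12253278488419, 'R': array([[ 0.715515  ,  0.69859636, -0.00118594],
       [ 0.43526729, -0.44713516, -0.781417  ],
       [-0.54642535,  0.55859939, -0.62400806]]), 't': array([-0.34777894, -0.0741788 ,  1.43658853])}
{'fovy': 49.319396897004445, 'cx': 322.195525041411, 'cy': 237.91494780594672, 'R': array([[-0.01032817, -0.99993105, -0.00558703],
       [-0.98250768,  0.01118683, -0.18588577],
       [ 0.18593546,  0.00356944, -0.98255548]]), 't': array([-0.00312193,  0.4635632 ,  1.3276391 ])}
```

View pics/s0.png

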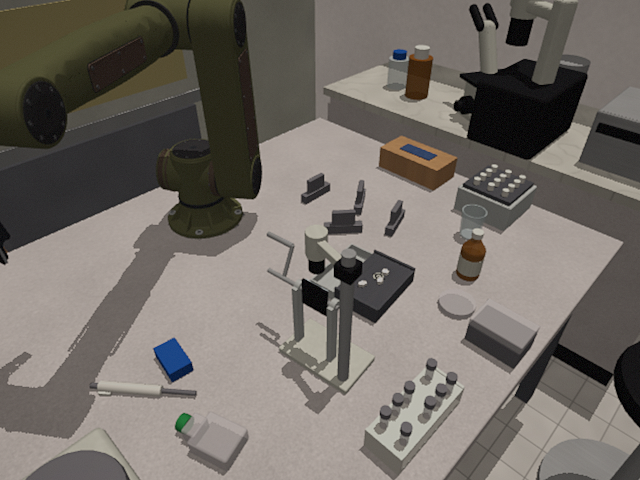

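View pics/t0.png

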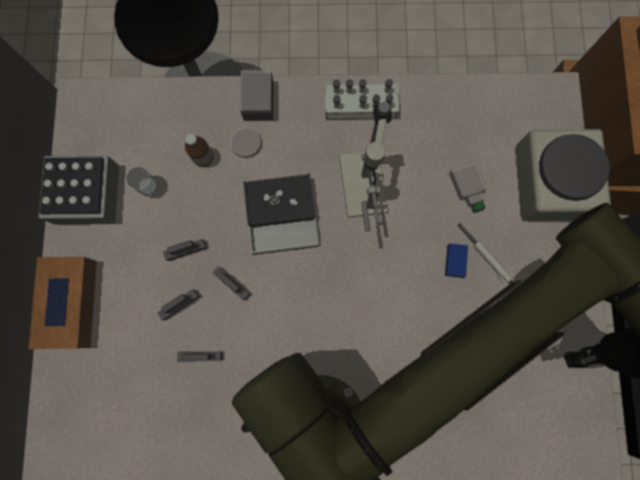

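Run:
```python
from h import *
z=load('t0')
print(pix(z,[0,0,0]))
for u,v in [(186,249),(231,283),(179,304),(200,356)]:
    p=world(z,u,v,h=.05); print(u,v,p,np.hypot(*p[:2]), world(z,u,v))
crop('t0',130,160,330,310,4,'t0a')
crop('t0',330,80,410,260,3,'t0c')
```

```text
(np.float64(320.9662463302993), np.float64(420.44568235613895))
186 249 [0.43693089 0.34668696 0.05      ] 0.5577637989703093 [0.43760903 0.3477552  0.04601896]
231 283 [0.34698582 0.22746115 0.05      ] 0.414894847031866 [0.34458024 0.22328137 0.07329885]
179 304 [0.29473042 0.35915031 0.05      ] 0.4646019472729058 [0.29463115 0.35872151 0.05154451]
200 356 [0.1645653  0.30117314 0.05      ] 0.34320110143247395 [0.16533395 0.29568412 0.07341913]
```

View pics/t0a.png

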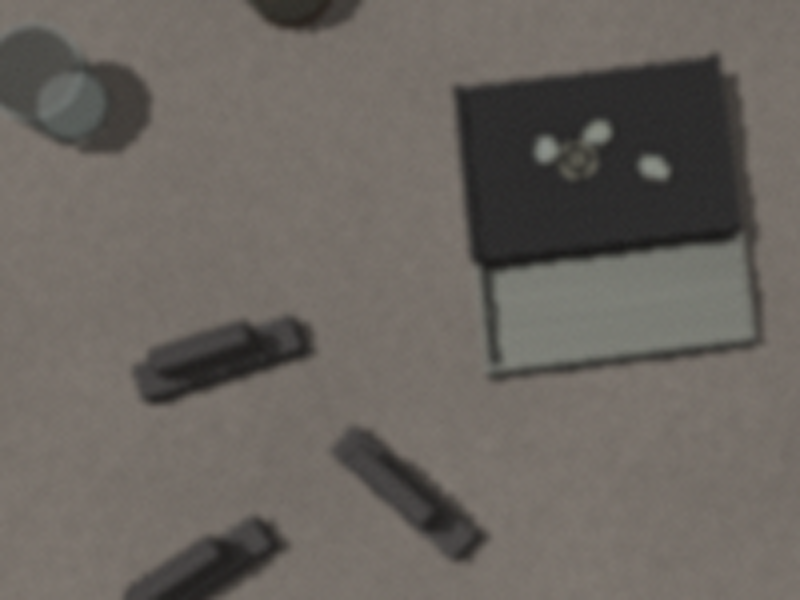

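View pics/t0c.png

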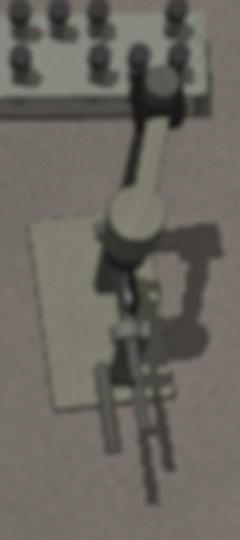

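```bash
python3 - <<'E'
from h import *
z=load('t0')
def c(u,v,h): return world(z,130+(u+.5)/4-.5,160+(v+.5)/4-.5,h=h)
A={'FL':c(458,88,.046),'FR':c(717,58,.046),'NR':c(740,235,.046),'NL':c(475,262,.046),'tNL':c(492,376,.03),'tNR':c(760,344,.03)}
for k,v in A.items():print(k,v)
print('mark',c(578,160,.04))
for p in[(545,150),(598,131),(654,167)]:print('chip',c(*p,.045))
ce=(A['FL']+A['FR']+A['NR']+A['NL'])/4;print(ce)
d=A['FR']-A['FL']+A['NR']-A['NL'];print('yaw',np.arctan2(d[0],-d[1]), np.linalg.norm(d)/2)
d=A['FL']-A['NL']+A['FR']-A['NR'];print('yaw',np.arctan2(d[1],d[0]),np.linalg.norm(d)/2)
print('ridge ends',c(152,362,.072),c(247,330,.072)); 
print('block', [c(*p,.028) for p in [(136,374),(150,402),(312,345),(300,318)]])
E
crop() { :; }
python3 - <<'E'
import sys; sys.path.insert(0,'.')
from h import *
crop('s0',290,170,430,330,5,'s0a')
crop('s0',240,210,400,400,4,'s0b')
E
```

```text
FL [0.61861161 0.19905081 0.046     ]
FR [0.63741202 0.02573954 0.046     ]
NR [0.51567936 0.01125685 0.046     ]
NL [0.4994926  0.18577895 0.046     ]
tNL [0.42599256 0.17570894 0.03      ]
tNR [ 0.44539797 -0.00109929  0.03      ]
mark [0.5695747  0.11902558 0.04      ]
chip [0.57536356 0.14054414 0.045     ]
chip [0.58802348 0.10534069 0.045     ]
chip [0.56284464 0.06802138 0.045     ]
[0.5677989  0.10545654 0.046     ]
yaw 0.10024883859712455 0.17479427375809042
yaw 0.11472898077922598 0.12122276812946065
ridge ends [0.43079302 0.38778299 0.072     ] [0.45092557 0.32764947 0.072     ]
block [array([0.43028908, 0.41138724, 0.028     ]), array([0.41149722, 0.40128342, 0.028     ]), array([0.44842629, 0.29555411, 0.028     ]), array([0.46671118, 0.3040829 , 0.028     ])]
```

View pics/s0b.png

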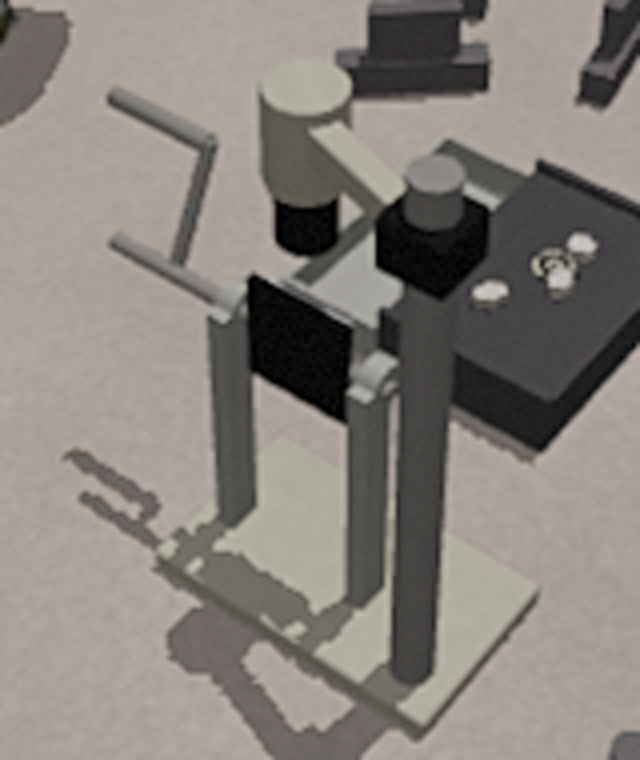

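>>> arm_command --pt "0.2 0.3 0.4 0 0 0.03" --pt "0.4 0.65 0.8 0 0 0.07" --pt "0.6 1 1 0 0 0.1" --hand 1

```text
t: 0.4
eef_pos: [0.2322, -0.4768, 0.3297]
ee_rot: [[-0.484, -0.001, -0.875], [0.875, 0.0, -0.484], [0.001, -1.0, 0.001]]
wrist_force: [1.2, 0.3, -0.4]
finger_gap: 0.0855
```

>>> arm_command --pt "0.2 0.35 0.1 0 0 0.03" --pt "0.4 0.7 0.2 0 0 0.06" --pt "0.6 1 0.3 0 0 0.1"

```text
t: 0.7
eef_pos: [0.2927, -0.3751, 0.3602]
ee_rot: [[-0.658, -0.0, -0.753], [0.753, 0.0, -0.658], [0.001, -1.0, 0.0]]
wrist_force: [0.6, -0.6, -0.2]
finger_gap: 0.0853
```

>>> arm_command --pt "0.15 0.35 0 0 0 0.03" --pt "0.3 0.7 0 0 0 0.06" --pt "0.4 1 0 0 0 0.1"

```text
t: 1.0
eef_pos: [0.3332, -0.2734, 0.3598]
ee_rot: [[-0.802, -0.001, -0.597], [0.597, 0.001, -0.802], [0.001, -1.0, -0.0]]
wrist_force: [-0.5, 0.4, 1.0]
finger_gap: 0.0855
```

>>> arm_command --pt "0.1 0.35 0 0 0 0.03" --pt "0.2 0.7 0 0 0 0.06" --pt "0.3 1 0 0 0 0.1"

```text
t: 1.3
eef_pos: [0.3632, -0.1717, 0.3597]
ee_rot: [[-0.91, -0.001, -0.414], [0.414, 0.001, -0.91], [0.001, -1.0, -0.001]]
wrist_force: [0.9, -0.5, -0.0]
finger_gap: 0.0855
```

>>> arm_command --pt "0.1 0.35 0 0 0 0.03" --pt "0.15 0.7 0 0 0 0.06" --pt "0.2 1 0 0 0 0.1"

```text
t: 1.6
eef_pos: [0.3831, -0.07, 0.3594]
ee_rot: [[-0.977, -0.001, -0.212], [0.212, 0.001, -0.977], [0.001, -1.0, -0.001]]
wrist_force: [0.5, 1.1, 0.3]
finger_gap: 0.0852
```

>>> arm_command --pt "0.1 0.35 0 0 0 0.03" --pt "0.2 0.7 0 0 0 0.06" --pt "0.3 1 0 0 0 0.1"

```text
t: 1.9
eef_pos: [0.4131, 0.0318, 0.3592]
ee_rot: [[-1.0, -0.001, -0.0], [0.0, 0.001, -1.0], [0.001, -1.0, -0.001]]
wrist_force: [-0.0, -0.4, -0.4]
finger_gap: 0.0854
```

Run:
```python
from h import *
s=manip.read_state();print(s['t'],s['eef_pos'],s['ee_rot'],s['wrist_force'])
P=optics.camera_params('wrist');print(P['fovy'],P['cx'],P['cy'],-P['R'].T@P['t'])
snap('wrist','w1')
```

```text
1.9 [0.41306226 0.03178896 0.3592391 ] [[-9.99999320e-01 -1.16474369e-03 -5.58773495e-05]
 [ 5.44999586e-05  1.18256818e-03 -9.99999299e-01]
 [ 1.16480895e-03 -9.99998622e-01 -1.18250390e-03]] [-0.02357216 -0.39507036 -0.36741869]
65.70646984690485 323.47036515522564 242.1143808886614 [ 0.41380893 -0.03802743  0.50302084]
```

View pics/w1.png

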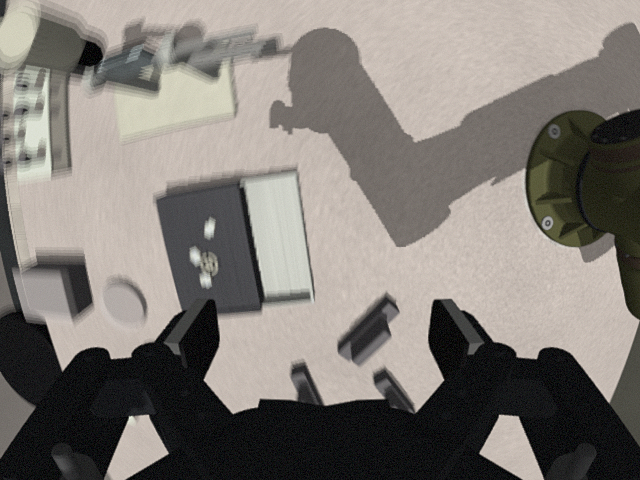

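```bash
cat >> h.py <<'E'
def wfish(z,u,v,h=None,depth=None):
    f=240/np.tan(np.radians(float(z['fovy']))/2)
    x,y=u-float(z['cx']),v-float(z['cy']); r=np.hypot(x,y); th=r/f
    ray=np.array([x/r*np.sin(th),y/r*np.sin(th),np.cos(th)]); R=z['R'];c=-R.T@z['t']; w=R.T@ray
    if h is not None: return c+w*(h-c[2])/w[2]
    if depth is None: depth=float(z['d'][int(round(v)),int(round(u))])
    return c+w*depth/ray[2]
def pfish(z,X):
    f=240/np.tan(np.radians(float(z['fovy']))/2)
    c=z['R']@np.array(X)+z['t']; r=np.hypot(c[0],c[1]); th=np.arctan2(r,c[2]); return c[0]/r*th*f+z['cx'],c[1]/r*th*f+z['cy']
E
python3 - <<'E'
from h import *
snap('wrist','w2'); crop('w2',140,150,340,330,4,'w2a'); crop('w2',80,0,320,150,3,'w2b')
E
```

```text
(no output)
```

View pics/w2a.png

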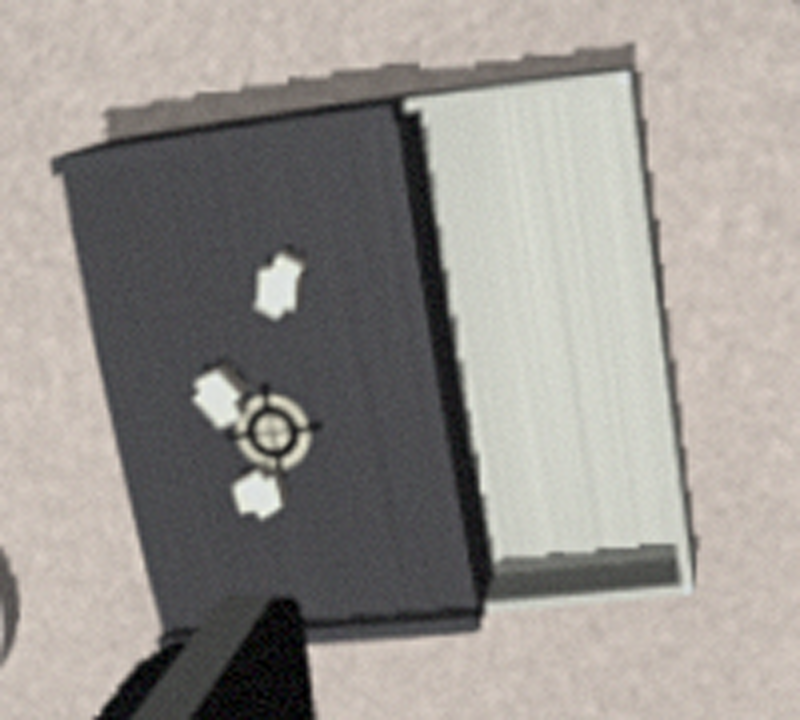

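View pics/w2b.png

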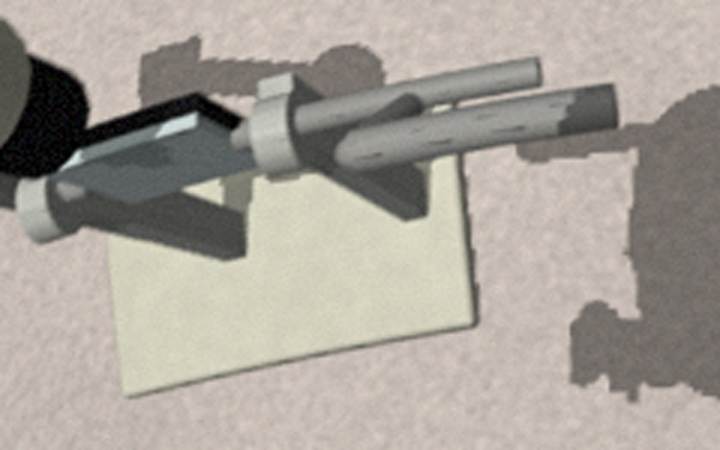

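Run:
```python
from h import *
z=load('w2')
a=lambda u,v,**k: wfish(z,140+(u+.5)/4-.5,150+(v+.5)/4-.5,**k)
b=lambda u,v,**k: wfish(z,80+(u+.5)/3-.5,(v+.5)/3-.5,**k)
np.set_printoptions(precision=4,suppress=True)
print('mark',a(272,432,h=.04),a(272,432))
for p in[(279,287),(217,397),(258,493)]:print('chip',a(*p,h=.049))
print('F-',a(56,160,h=.046),'N-',a(398,103,h=.046),'N+',a(482,628,h=.04),'T-',a(632,70,h=.03),'T+',a(693,590,h=.03))
print('S near',b(475,325,h=.015),'S far',b(127,396,h=.015))
print('bar',b(612,105,h=.239),b(350,150,h=.239),b(480,128),b(400,140))
# model prediction of tray & plate with pose
```

```text
mark [0.5689 0.1186 0.04  ] [0.5682 0.1178 0.0423]
chip [0.5596 0.0665 0.049 ]
chip [0.5844 0.1037 0.049 ]
chip [0.573  0.1373 0.049 ]
F- [0.6376 0.0235 0.046 ] N- [0.5183 0.0085 0.046 ] N+ [0.4998 0.1893 0.04  ] T- [0.4461 0.0003 0.03  ] T+ [0.4268 0.1782 0.03  ]
S near [ 0.5255 -0.0784  0.015 ] S far [ 0.7005 -0.0587  0.015 ]
bar [ 0.4429 -0.1114  0.239 ] [ 0.5068 -0.1045  0.239 ] [ 0.4741 -0.1069  0.24  ] [ 0.4935 -0.1053  0.2409]
```

>>> arm_command --pt "0.05 0.35 0 0 0 0.03" --pt "0.1 0.7 0 0 0 0.06" --pt "0.1 1 0 0 0 0.08"

```text
t: 2.3
eef_pos: [0.4235, 0.1339, 0.3572]
ee_rot: [[-0.985, -0.005, 0.17], [-0.17, -0.001, -0.985], [0.005, -1.0, 0.0]]
wrist_force: [-0.1, -0.6, 0.3]
finger_gap: 0.0854
```

>>> arm_command --pt "0.05 0.35 -0.2 0 0 0.03" --pt "0.1 0.7 -0.5 0 0 0.05" --pt "0.1 1 -0.8 0 0 0.08"

```text
t: 2.6
eef_pos: [0.4336, 0.2351, 0.2759]
ee_rot: [[-0.943, -0.005, 0.333], [-0.333, -0.001, -0.943], [0.005, -1.0, -0.0]]
wrist_force: [0.6, -0.1, -0.8]
finger_gap: 0.0856
```

>>> arm_command --pt "0.05 0.35 -0.2 0 0 0" --pt "0.07 0.7 -0.4 0 0 0" --pt "0.07 1 -0.5 0 0 0" --pt "0.07 1 -0.5 0 0 0"

```text
t: 3.0
eef_pos: [0.4395, 0.3365, 0.2221]
ee_rot: [[-0.942, -0.009, 0.335], [-0.335, -0.006, -0.942], [0.011, -1.0, 0.002]]
wrist_force: [-0.6, -1.1, 0.4]
finger_gap: 0.0854
```

Run:
```python
from h import *
s=manip.read_state();print(s['t'],s['eef_pos'])
snap('wrist','w3')
```

```text
3.0 [0.43954004 0.33653377 0.22206232]
```

View pics/w3.png

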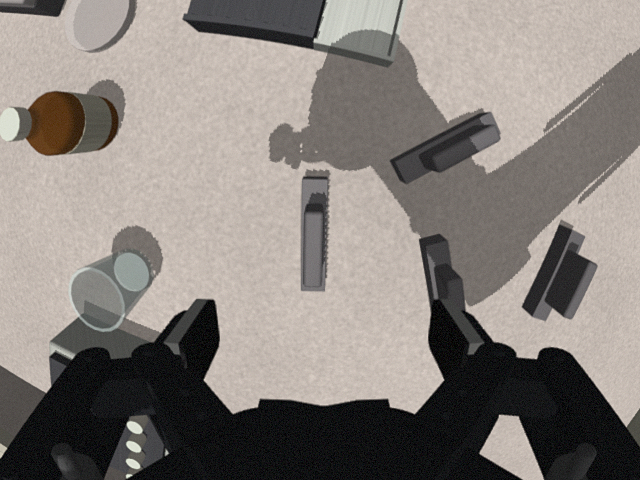

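Run:
```python
from h import *
np.set_printoptions(precision=4,suppress=True)
crop('w3',270,160,370,310,4,'w3a')
z=load('w3')
for u,v in[(314,235),(455,150),(448,285),(572,285)]:
  p=wfish(z,u,v,h=.06);print(u,v,p,np.hypot(p[0],p[1]))
```

```text
314 235 [0.4422 0.3481 0.06  ] 0.5628045479004107
455 150 [0.354  0.2372 0.06  ] 0.4260907579075896
448 285 [0.3096 0.3519 0.06  ] 0.4687439850779865
572 285 [0.1664 0.308  0.06  ] 0.35010827567423947
```

View pics/w3a.png

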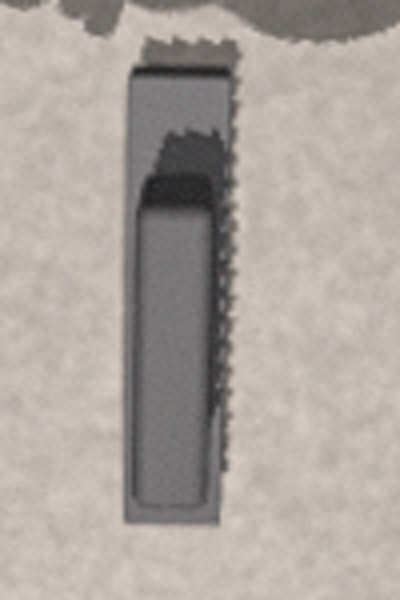

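Run:
```python
from h import *
np.set_printoptions(precision=4,suppress=True)
z=load('w3')
a=lambda u,v,h: wfish(z,270+(u+.5)/4-.5,160+(v+.5)/4-.5,h=h)
B=[a(132,75,.028),a(230,75,.028),a(218,521,.028),a(127,520,.028)]
R=[a(140,208,.072),a(212,208,.072),a(206,506,.072),a(134,503,.072)]
for Q in(B,R):
  c=sum(Q)/4; d=(Q[2]+Q[3]-Q[0]-Q[1])/2; e=(Q[1]-Q[0]+Q[2]-Q[3])/2
  print(c,'yaw',np.arctan2(-d[0],d[1]),np.linalg.norm(d),np.linalg.norm(e))
print(a(170,350,.072),wfish(z,270+170/4,160+350/4))
s=manip.read_state()['ee_rot'];print(np.arctan2(s[1,0],s[0,0])+np.pi, np.arctan2(s[1,0],s[0,0]))
```

```text
[0.4398 0.3573 0.028 ] yaw 0.3165099910336258 0.10905024705187623 0.022369391765302764
[0.4399 0.3574 0.072 ] yaw 0.3142903530994145 0.06421524002280804 0.014938842895593264
[0.4412 0.3554 0.072 ] [0.441  0.3549 0.0745]
0.3405920798436104 -2.8010005737461827
```

>>> arm_command --pt "0 0.1 -0.3 0.003 -0.004 -0.012" --pt "0 0.21 -0.6 0.003 -0.004 -0.012" --pt "0 0.21 -0.9 0.003 -0.004 -0.012" --pt "0 0.21 -1 0.003 -0.004 -0.012"

```text
t: 3.45
eef_pos: [0.4394, 0.3546, 0.121]
ee_rot: [[-0.951, -0.002, 0.309], [-0.309, -0.001, -0.951], [0.002, -1.0, 0.001]]
wrist_force: [0.2, -0.4, -0.7]
finger_gap: 0.0859
```

Run:
```python
from h import *
np.set_printoptions(precision=4,suppress=True)
s=manip.read_state();print(s['t'],s['eef_pos'],s['ee_rot'], np.arctan2(-s['ee_rot'][1,0],-s['ee_rot'][0,0]))
```

```text
3.45 [0.4394 0.3546 0.121 ] [[-0.951  -0.0019  0.3092]
 [-0.3092 -0.0013 -0.951 ]
 [ 0.0022 -1.      0.0007]] 0.31430748143473286
```

>>> arm_command --pt "0 0.03 -0.3 0 0 0" --pt "0 0.03 -0.6 0 0 0" --pt "0 0.03 -0.8 0 0 0" --pt "0 0.03 -0.81 0 0 0" --pt "0 0.03 -0.81 0 0 0"

```text
t: 3.95
eef_pos: [0.4403, 0.3576, 0.0419]
ee_rot: [[-0.951, -0.0, 0.309], [-0.309, -0.001, -0.951], [0.0, -1.0, 0.0]]
wrist_force: [0.6, -0.0, 0.4]
finger_gap: 0.0851
```

Run:
```python
from h import *
snap('wrist','w4')
```

```text
(no output)
```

View pics/w4.png

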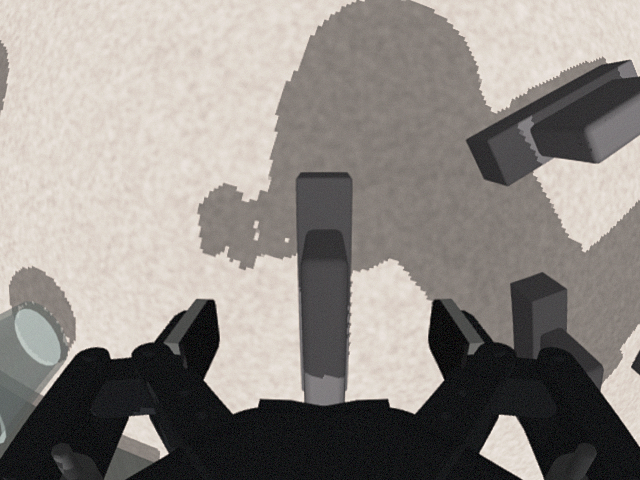

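>>> arm_command --pt "0 0 0 0 0 0" --pt "0 0 0 0 0 0" --pt "0 0 0 0 0 0" --pt "0 0 0 0 0 0" --pt "0 0 0 0 0 0" --pt "0 0 0 0 0 0" --hand 0

```text
t: 4.6
eef_pos: [0.4405, 0.3582, 0.0427]
ee_rot: [[-0.951, 0.001, 0.309], [-0.309, 0.001, -0.951], [-0.001, -1.0, -0.0]]
wrist_force: [-0.9, -0.1, 1.8]
finger_gap: 0.0151
```

>>> arm_command --pt "0 0 0.2 0 0 0" --pt "0 0 0.5 0 0 0" --pt "0 0 0.8 0 0 0" --pt "0.1 -0.1 1 0 0 0"

```text
t: 5.0
eef_pos: [0.4502, 0.3491, 0.1445]
ee_rot: [[-0.951, 0.001, 0.311], [-0.311, 0.002, -0.951], [-0.002, -1.0, -0.001]]
wrist_force: [-0.3, -0.1, -2.0]
finger_gap: 0.015
```

>>> arm_command --pt "0.15 -0.2 0.1 0 0 -0.01" --pt "0.3 -0.5 0.1 0 0 -0.02" --pt "0.5 -0.75 0.1 0 0 -0.035" --pt "0.6 -0.9 0.1 0 0 -0.05"

```text
t: 5.4
eef_pos: [0.5109, 0.2573, 0.1539]
ee_rot: [[-0.978, 0.001, 0.207], [-0.207, 0.001, -0.978], [-0.001, -1.0, -0.001]]
wrist_force: [-0.3, 0.9, -1.1]
finger_gap: 0.0153
```

>>> arm_command --pt "0.2 -0.2 0 0 0 -0.01" --pt "0.4 -0.5 0 0 0 -0.02" --pt "0.6 -0.75 0 0 0 -0.035" --pt "0.7 -0.9 0 0 0 -0.05" --pt "0.7 -0.9 0 0 0 -0.05"

```text
t: 5.9
eef_pos: [0.5814, 0.1651, 0.1526]
ee_rot: [[-0.995, -0.001, 0.1], [-0.1, -0.0, -0.995], [0.001, -1.0, 0.0]]
wrist_force: [-1.0, 0.6, -2.7]
finger_gap: 0.0152
```

Run:
```python
from h import *
np.set_printoptions(precision=4,suppress=True)
s=manip.read_state();print(s['t'],s['eef_pos'],s['ee_rot'], np.arctan2(-s['ee_rot'][1,0],-s['ee_rot'][0,0]))
snap('wrist','w5')
```

```text
5.9 [0.5814 0.1651 0.1526] [[-0.995  -0.0011  0.1002]
 [-0.1002 -0.0002 -0.995 ]
 [ 0.0011 -1.      0.0001]] 0.10037233535808654
```

View pics/w5.png

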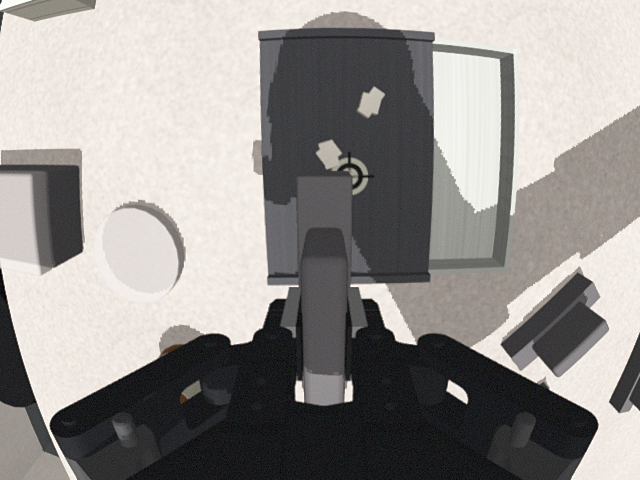

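>>> arm_command --pt "0.1 -0.2 0 0 0 0.004" --pt "0.25 -0.45 0 0 0 0.004" --pt "0.34 -0.57 -0.2 0 0 0.004" --pt "0.34 -0.57 -0.4 0 0 0.004" --pt "0.34 -0.57 -0.5 0 0 0.004" --pt "0.34 -0.57 -0.5 0 0 0.004"

```text
t: 6.55
eef_pos: [0.6135, 0.1098, 0.1005]
ee_rot: [[-0.994, -0.005, 0.111], [-0.111, -0.001, -0.994], [0.005, -1.0, 0.0]]
wrist_force: [0.0, 0.1, -2.0]
finger_gap: 0.0151
```

Run:
```python
from h import *
np.set_printoptions(precision=4,suppress=True)
s=manip.read_state();print(s['t'],s['eef_pos'],s['ee_rot'], np.arctan2(-s['ee_rot'][1,0],-s['ee_rot'][0,0]),s['wrist_force'])
snap('wrist','w6')
```

```text
6.55 [0.6135 0.1098 0.1005] [[-0.9938 -0.0046  0.1114]
 [-0.1114 -0.0007 -0.9938]
 [ 0.0047 -1.      0.0002]] 0.11164049492110026 [ 0.047   0.0705 -1.9944]
```

View pics/w6.png

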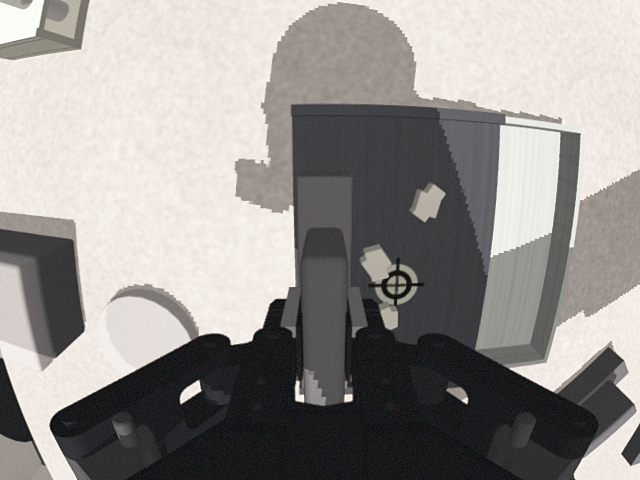

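>>> arm_command --pt "0.03 -0.03 -0.05 0 -0.002 0" --pt "0.03 -0.03 -0.1 0 -0.002 0" --pt "0.03 -0.03 -0.15 0 -0.002 0" --pt "0.03 -0.03 -0.16 0 -0.002 0" --pt "0.03 -0.03 -0.16 0 -0.002 0"

```text
t: 7.1
eef_pos: [0.6172, 0.1068, 0.0861]
ee_rot: [[-0.994, 0.002, 0.112], [-0.112, -0.001, -0.994], [-0.002, -1.0, 0.001]]
wrist_force: [0.7, -0.4, -1.9]
finger_gap: 0.0149
```

>>> arm_command --pt "-0.06 -0.01 -0.01 0 0 0" --pt "-0.16 -0.02 -0.01 0 0 0" --pt "-0.26 -0.03 -0.01 0 0 0" --pt "-0.36 -0.04 -0.01 0 0 0" --pt "-0.46 -0.05 -0.01 0 0 0" --pt "-0.46 -0.05 -0.01 0 0 0"

```text
t: 7.7
eef_pos: [0.5701, 0.1018, 0.0856]
ee_rot: [[-0.994, 0.002, 0.112], [-0.112, -0.0, -0.994], [-0.002, -1.0, 0.0]]
wrist_force: [0.2, 0.3, -2.1]
finger_gap: 0.0149
```

Run:
```python
from h import *
np.set_printoptions(precision=4,suppress=True)
s=manip.read_state();print(s['t'],s['eef_pos'], np.arctan2(-s['ee_rot'][1,0],-s['ee_rot'][0,0]),s['wrist_force'])
snap('wrist','w7')
```

```text
7.7 [0.5701 0.1018 0.0856] 0.11234566552552849 [ 0.2451  0.3148 -2.1473]
```

View pics/w7.png

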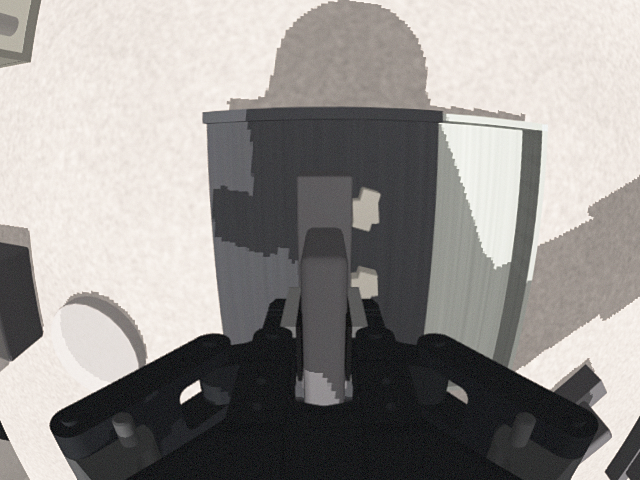

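>>> arm_command --pt "-0.06 -0.01 0 0 0 0" --pt "-0.16 -0.02 0 0 0 0" --pt "-0.26 -0.03 0 0 0 0" --pt "-0.36 -0.04 0 0 0 0" --pt "-0.46 -0.05 0 0 0 0" --pt "-0.56 -0.06 0 0 0 0" --pt "-0.66 -0.07 0 0 0 0" --pt "-0.72 -0.08 0 0 0 0" --pt "-0.72 -0.08 0 0 0 0"

```text
t: 8.65
eef_pos: [0.4982, 0.0939, 0.0859]
ee_rot: [[-0.994, 0.003, 0.113], [-0.113, 0.0, -0.994], [-0.003, -1.0, 0.0]]
wrist_force: [-0.3, 0.4, -2.2]
finger_gap: 0.0149
```

Run:
```python
from h import *
np.set_printoptions(precision=4,suppress=True)
snap('wrist','w8');snap('top','t8')
crop('t8',210,160,340,270,5,'t8a')
```

```text
(no output)
```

View pics/w8.png

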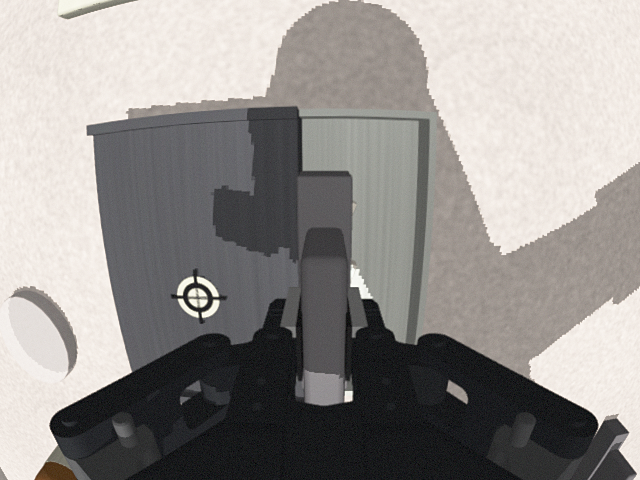

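View pics/t8a.png

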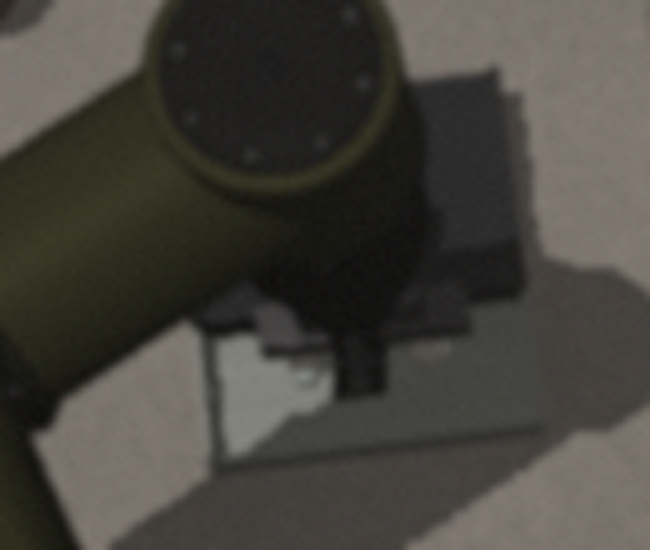

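>>> arm_command --pt "0 0 0.2 0 0 0" --pt "0 0 0.5 0 0 0" --pt "0 0.3 0.8 0 0 0" --pt "-0.2 0.6 0.9 0 0 0" --pt "-0.2 0.9 0.9 0 0 0" --pt "-0.2 0.9 0.9 0 0 0"

```text
t: 9.35
eef_pos: [0.4787, 0.1869, 0.1759]
ee_rot: [[-0.993, 0.003, 0.115], [-0.115, 0.001, -0.993], [-0.003, -1.0, -0.001]]
wrist_force: [-0.0, -0.2, -2.7]
finger_gap: 0.0151
```

Run:
```python
from h import *
snap('wrist','w9')
```

```text
(no output)
```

View pics/w9.png

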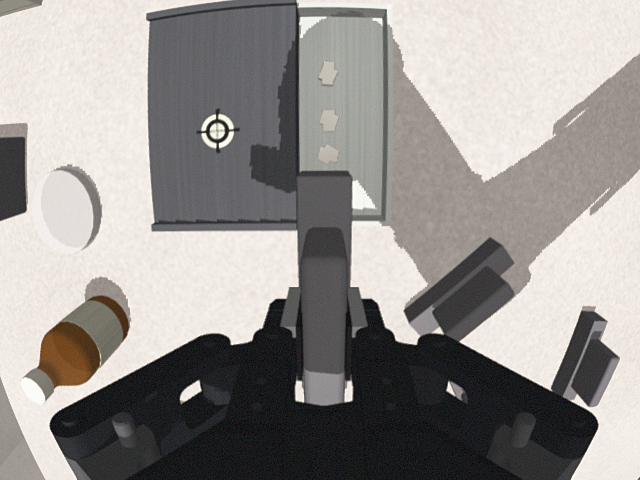

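>>> arm_command --pt "-0.05 0.25 0 0 0 0" --pt "-0.1 0.55 0 0 0 0" --pt "-0.2 0.85 -0.1 0 0 0" --pt "-0.2 1 -0.2 0 0 0"

```text
t: 9.8
eef_pos: [0.4585, 0.2868, 0.1551]
ee_rot: [[-0.993, 0.003, 0.115], [-0.115, 0.0, -0.993], [-0.003, -1.0, 0.0]]
wrist_force: [0.4, 0.2, -2.7]
finger_gap: 0.0151
```

>>> arm_command --pt "-0.05 0.25 -0.2 0 0 0" --pt "-0.1 0.5 -0.5 0 0 0" --pt "-0.1 0.5 -0.75 0 0 0" --pt "-0.1 0.5 -0.95 0 0 0" --pt "-0.1 0.5 -0.98 0 0 0" --pt "-0.1 0.5 -0.98 0 0 0"

```text
t: 10.4
eef_pos: [0.4489, 0.336, 0.0567]
ee_rot: [[-0.993, 0.002, 0.115], [-0.115, -0.001, -0.993], [-0.002, -1.0, 0.002]]
wrist_force: [0.7, 0.9, -1.0]
finger_gap: 0.0153
```

Down the remaining ~14 mm in small steps until contact.

>>> arm_command --pt "0 0 -0.06 0 0 0" --pt "0 0 -0.1 0 0 0" --pt "0 0 -0.13 0 0 0" --pt "0 0 -0.14 0 0 0" --pt "0 0 -0.14 0 0 0"

```text
t: 10.9
eef_pos: [0.449, 0.336, 0.043]
ee_rot: [[-0.993, 0.002, 0.115], [-0.115, -0.001, -0.993], [-0.002, -1.0, 0.001]]
wrist_force: [0.0, -0.2, -2.4]
finger_gap: 0.0152
```

>>> arm_command --pt "0 0 -0.01 0 0 0" --pt "0 0 -0.02 0 0 0" --pt "0 0 -0.02 0 0 0"

```text
t: 11.2
eef_pos: [0.4493, 0.3362, 0.0427]
ee_rot: [[-0.993, 0.004, 0.115], [-0.115, -0.001, -0.993], [-0.004, -1.0, 0.001]]
wrist_force: [-3.9, -2.7, 6.6]
finger_gap: 0.0152
```

Contact (vertical force went from -2.4 to +6.6 N). Release.

>>> arm_command --pt "0 0 0 0 0 0" --pt "0 0 0 0 0 0" --pt "0 0 0 0 0 0" --pt "0 0 0 0 0 0" --pt "0 0 0 0 0 0" --pt "0 0 0 0 0 0" --hand 1

```text
t: 11.8
eef_pos: [0.4493, 0.3362, 0.0426]
ee_rot: [[-0.993, 0.004, 0.115], [-0.115, -0.001, -0.993], [-0.003, -1.0, 0.001]]
wrist_force: [-0.2, 0.8, 0.9]
finger_gap: 0.0854
```

>>> arm_command --pt "0 0 0.2 0 0 0" --pt "0 0 0.5 0 0 0" --pt "0 0 0.8 0 0 0" --pt "0 0 1 0 0 0" --pt "0 0 1 0 0 0"

```text
t: 12.3
eef_pos: [0.4506, 0.3372, 0.1466]
ee_rot: [[-0.993, 0.008, 0.115], [-0.115, 0.003, -0.993], [-0.008, -1.0, -0.003]]
wrist_force: [0.2, -0.2, 0.3]
finger_gap: 0.0852
```

Run:
```python
from h import *
snap('wrist','w10')
```

```text
(no output)
```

View pics/w10.png

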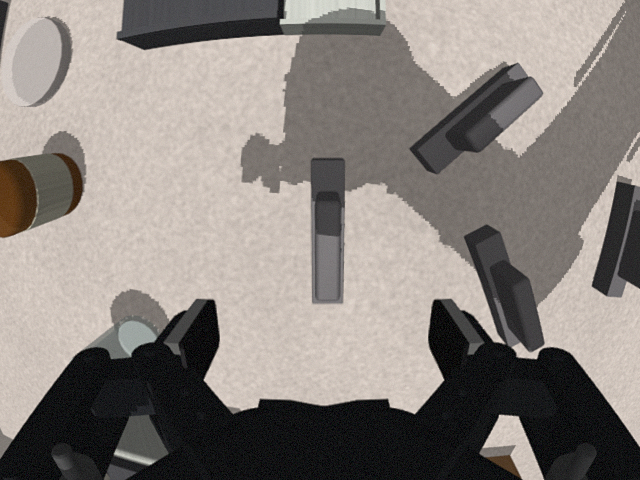

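>>> arm_command --pt "0 -0.1 0.3 0 0 -0.03" --pt "0 -0.3 0.6 0 0 -0.08" --pt "0 -0.6 0.9 0 0 -0.12" --pt "0 -0.9 1 0 0 -0.15"

```text
t: 12.75
eef_pos: [0.4503, 0.2462, 0.2466]
ee_rot: [[-0.98, 0.008, -0.2], [0.2, 0.001, -0.98], [-0.008, -1.0, -0.003]]
wrist_force: [0.4, 0.6, 0.4]
finger_gap: 0.0856
```

>>> arm_command --pt "0 -0.3 0.3 0 0 -0.05" --pt "0 -0.6 0.6 0 0 -0.1" --pt "0 -0.9 0.9 0 0 -0.15"

```text
t: 13.05
eef_pos: [0.4498, 0.155, 0.3366]
ee_rot: [[-0.868, 0.007, -0.496], [0.496, -0.002, -0.868], [-0.007, -1.0, -0.002]]
wrist_force: [1.3, -0.1, -0.3]
finger_gap: 0.0855
```

>>> arm_command --pt "0 -0.3 0.05 0 0 -0.05" --pt "0 -0.6 0.1 0 0 -0.1" --pt "0 -0.9 0.1 0 0 -0.15"

```text
t: 13.35
eef_pos: [0.4497, 0.0639, 0.3463]
ee_rot: [[-0.669, 0.006, -0.743], [0.743, -0.004, -0.669], [-0.007, -1.0, -0.001]]
wrist_force: [0.5, 0.7, -0.3]
finger_gap: 0.0857
```

>>> arm_command --pt "0 -0.3 0 0 0 -0.05" --pt "0 -0.6 0 0 0 -0.1" --pt "0 -0.85 0 0 0 -0.15"

```text
t: 13.65
eef_pos: [0.4495, -0.0223, 0.3452]
ee_rot: [[-0.403, 0.003, -0.915], [0.915, -0.006, -0.403], [-0.006, -1.0, -0.0]]
wrist_force: [0.3, -0.3, 0.4]
finger_gap: 0.0854
```

Run:
```python
from h import *
np.set_printoptions(precision=4,suppress=True)
s=manip.read_state();print(s['t'],s['qpos'],s['eef_pos'],s['ee_rot'], np.degrees(np.arctan2(s['ee_rot'][1,0],s['ee_rot'][0,0])))
snap('wrist','w11')
```

```text
13.65 [  23.3615  -18.1344   -1.6087    0.3806 -106.5216  -89.5163] [ 0.4495 -0.0223  0.3452] [[-0.4025  0.0026 -0.9154]
 [ 0.9154 -0.0058 -0.4025]
 [-0.0064 -1.     -0.    ]] 113.73690093928393
```

View pics/w11.png

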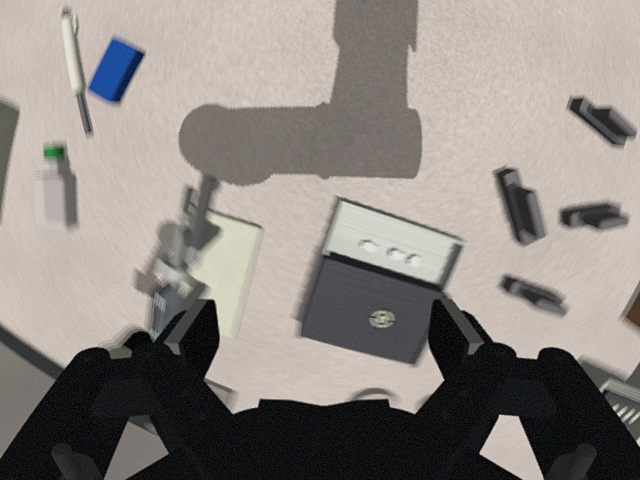

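>>> arm_command --pt "0.05 -0.25 0 0 0 -0.05" --pt "0.1 -0.55 -0.1 -0.002 0 -0.1" --pt "0.17 -0.8 -0.2 -0.003 0.001 -0.146" --pt "0.17 -0.86 -0.3 -0.003 0.001 -0.146" --pt "0.17 -0.86 -0.3 -0.003 0.001 -0.146"

```text
t: 14.2
eef_pos: [0.4658, -0.1109, 0.3129]
ee_rot: [[-0.101, -0.007, -0.995], [0.995, -0.013, -0.101], [-0.012, -1.0, 0.008]]
wrist_force: [-0.3, 0.6, 0.4]
finger_gap: 0.085
```

Run:
```python
from h import *
np.set_printoptions(precision=4,suppress=True)
s=manip.read_state();print(s['t'],s['eef_pos'],s['ee_rot'], np.degrees(np.arctan2(s['ee_rot'][1,0],s['ee_rot'][0,0])))
snap('wrist','w12')
```

```text
14.2 [ 0.4658 -0.1109  0.3129] [[-0.1012 -0.0069 -0.9948]
 [ 0.9948 -0.0131 -0.1011]
 [-0.0124 -0.9999  0.0082]] 95.80824335690444
```

View pics/w12.png

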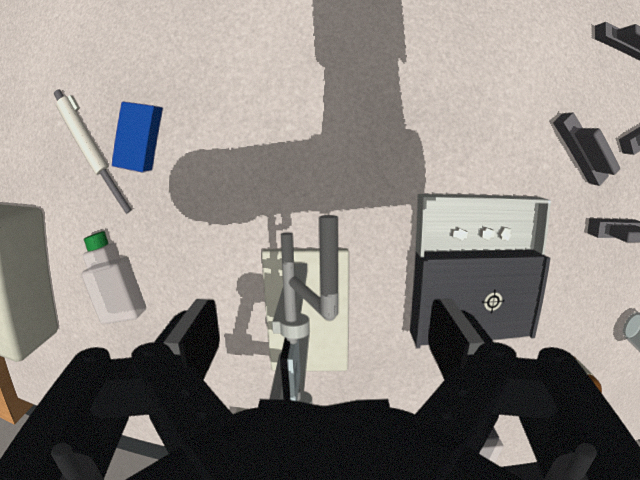

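Run:
```python
from h import *
np.set_printoptions(precision=4,suppress=True)
crop('w12',250,200,410,360,4,'w12a')
z=load('w12')
for u,v in[(329,218),(329.5,265),(330,315)]: print(wfish(z,u,v,h=.236),wfish(z,u,v))
for u,v,h in[(262,249,.015),(348,249,.015),(348,370,.015)]: print('stand',wfish(z,u,v,h=h))
print('mark',wfish(z,493,301,h=.04))
```

```text
[ 0.4438 -0.1115  0.236 ] [ 0.4428 -0.1116  0.2406]
[ 0.4736 -0.108   0.236 ] [ 0.4724 -0.1082  0.2398]
[ 0.5084 -0.1039  0.236 ] [ 0.5065 -0.1042  0.24  ]
stand [ 0.5365 -0.1857  0.015 ]
stand [ 0.5251 -0.0787  0.015 ]
stand [ 0.7038 -0.0559  0.015 ]
mark [0.5692 0.12   0.04  ]
```

View pics/w12a.png

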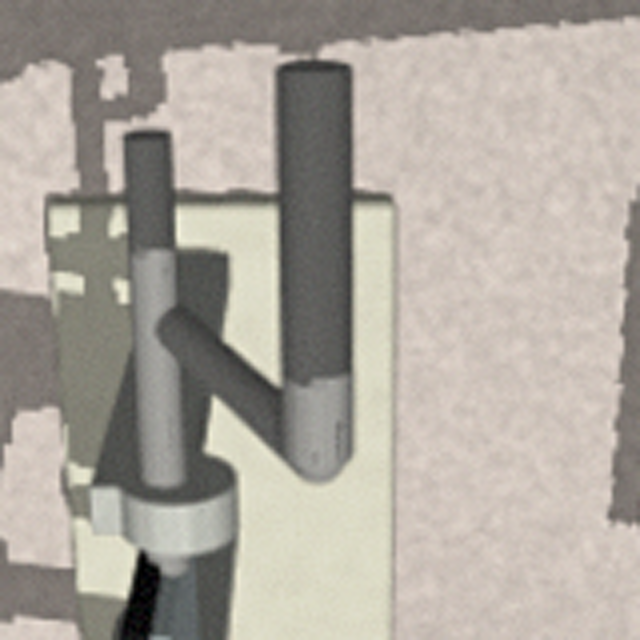

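>>> arm_command --pt "0.03 0.03 -0.2 0.006 -0.003 0.003" --pt "0.03 0.03 -0.45 0.006 -0.003 0.003" --pt "0.03 0.03 -0.7 0.006 -0.003 0.003" --pt "0.03 0.03 -0.9 0.006 -0.003 0.003" --pt "0.03 0.03 -0.97 0.006 -0.003 0.003" --pt "0.03 0.03 -0.97 0.006 -0.003 0.003"

```text
t: 14.85
eef_pos: [0.4688, -0.1068, 0.2172]
ee_rot: [[-0.11, 0.001, -0.994], [0.994, -0.001, -0.11], [-0.001, -1.0, -0.001]]
wrist_force: [-0.7, -0.4, 0.6]
finger_gap: 0.0854
```

Run:
```python
from h import *
np.set_printoptions(precision=4,suppress=True)
s=manip.read_state();print(s['t'],s['eef_pos'],s['ee_rot'],s['wrist_force'], np.degrees(np.arctan2(s['ee_rot'][1,0],s['ee_rot'][0,0])))
snap('wrist','w13')
z=load('w13')
for u,v in[(329,200),(329,240)]: print(wfish(z,u,v))
```

```text
14.85 [ 0.4688 -0.1068  0.2172] [[-0.1099  0.0008 -0.9939]
 [ 0.9939 -0.001  -0.1099]
 [-0.0011 -1.     -0.0006]] [-0.7368 -0.3667  0.5936] 96.30975073004736
[ 0.4587 -0.1035  0.0013]
[ 0.499  -0.0988  0.0012]
```

View pics/w13.png

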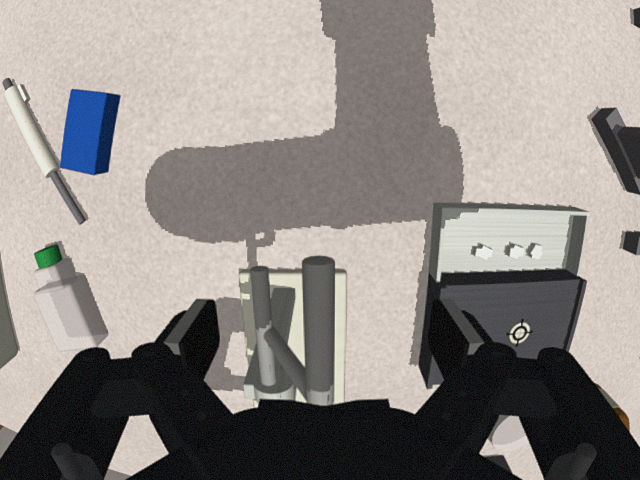

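>>> arm_command --pt "0 -0.02 0 0 0 0" --pt "0 -0.02 0 0 0 0" --pt "0 -0.02 0 0 0 0" --pt "0 -0.02 0 0 0 0" --pt "0 -0.02 0 0 0 0" --pt "0 -0.02 0 0 0 0" --pt "0 -0.02 0 0 0 0" --hand 0

```text
t: 15.6
eef_pos: [0.4692, -0.1089, 0.2185]
ee_rot: [[-0.11, 0.003, -0.994], [0.994, -0.001, -0.11], [-0.001, -1.0, -0.003]]
wrist_force: [-0.7, 2.6, 2.1]
finger_gap: 0.0099
```

>>> arm_command --pt "0 -0.04 0.02 0 0 0" --pt "0.01 -0.08 0.03 0 0 0" --pt "0.015 -0.12 0.045 0 0 0" --pt "0.02 -0.16 0.055 0 0 0" --pt "0.025 -0.2 0.06 0 0 0" --pt "0.025 -0.24 0.067 0 0 0" --pt "0.03 -0.28 0.07 0 0 0" --pt "0.035 -0.32 0.07 0 0 0" --pt "0.04 -0.36 0.067 0 0 0" --pt "0.04 -0.37 0.067 0 0 0"

```text
t: 16.6
eef_pos: [0.4736, -0.1453, 0.2274]
ee_rot: [[-0.111, 0.005, -0.994], [0.994, 0.001, -0.111], [0.0, -1.0, -0.005]]
wrist_force: [-4.9, 10.4, 10.6]
finger_gap: 0.0098
```

>>> arm_command --pt "0 0 0 0 0 0" --pt "0 0 0 0 0 0" --pt "0 0 0 0 0 0"

```text
t: 16.9
eef_pos: [0.4734, -0.144, 0.2277]
ee_rot: [[-0.112, 0.005, -0.994], [0.994, 0.004, -0.112], [0.003, -1.0, -0.006]]
wrist_force: [-3.1, 8.6, 3.5]
finger_gap: 0.0098
```

Run:
```python
from h import *
np.set_printoptions(precision=4,suppress=True)
s=manip.read_state();print(s['t'],s['eef_pos'],s['ee_rot'],s['wrist_force'],s['finger_gap'])
snap('wrist','w14');snap('scene','s14');snap('top','t14')
crop('s14',240,210,400,350,5,'s14a')
```

```text
16.9 [ 0.4734 -0.144   0.2277] [[-0.1122  0.0054 -0.9937]
 [ 0.9937  0.0038 -0.1122]
 [ 0.0031 -1.     -0.0058]] [-3.1206  8.6053  3.5319] 0.009803496040802733
```

View pics/w14.png

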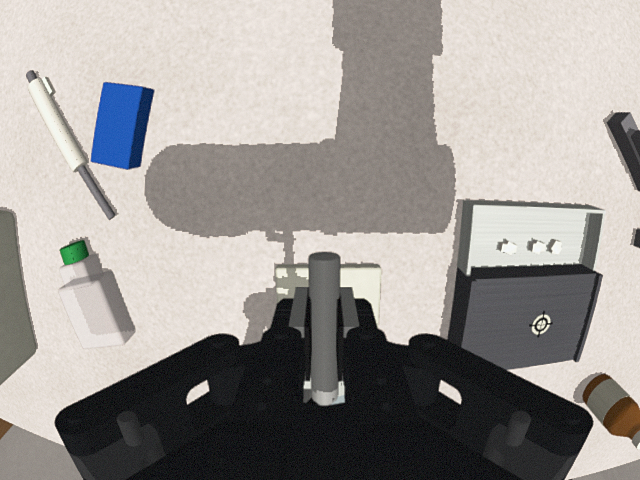

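View pics/s14a.png

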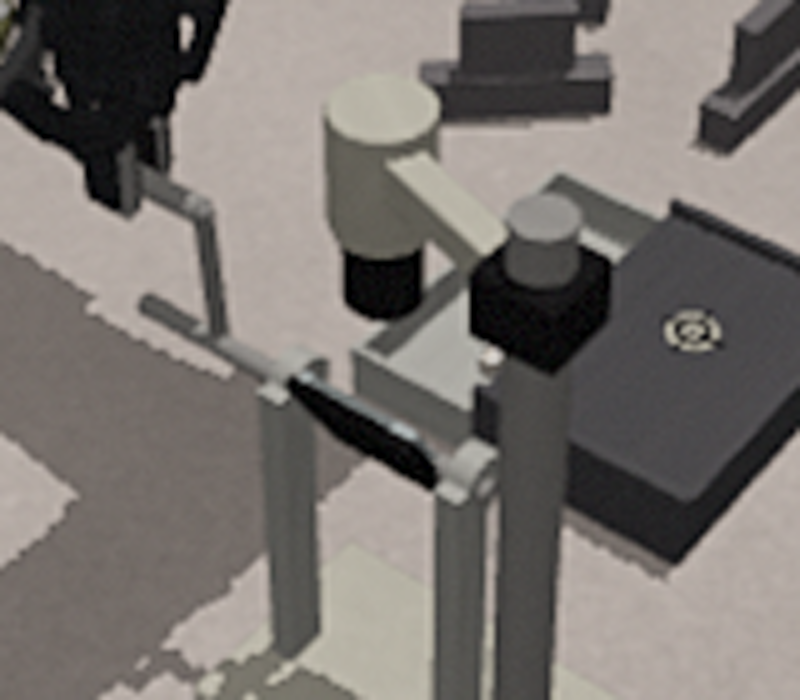

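View pics/t14.png

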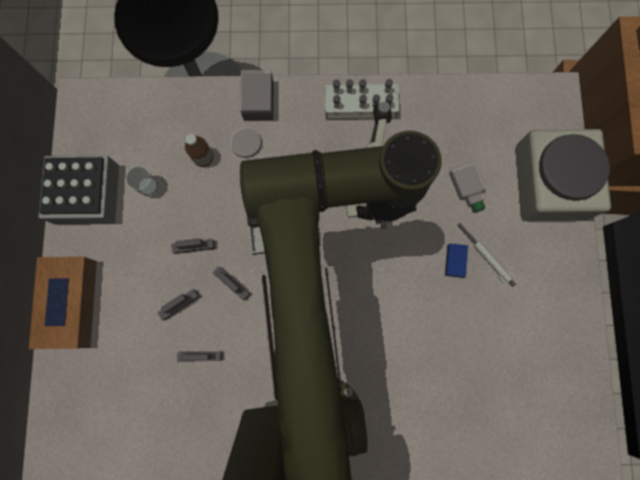

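Run:
```python
from h import *
np.set_printoptions(precision=4,suppress=True)
crop('w14',270,240,380,410,4,'w14a')
z=load('w14')
for u,v in[(324,275),(324,310)]: print(wfish(z,u,v,h=.245),wfish(z,u,v))
# stand corner at near +y, and mark
print('mark',wfish(z,541,324,h=.04)); print('stand near+',wfish(z,381,265,h=.015),'near-',wfish(z,275,266,h=.015))
```

```text
[ 0.4532 -0.1469  0.245 ] [ 0.4526 -0.147   0.2466]
[ 0.4673 -0.1453  0.245 ] [ 0.4661 -0.1454  0.2475]
mark [0.5693 0.1203 0.04  ]
stand near+ [ 0.5242 -0.0789  0.015 ] near- [ 0.5374 -0.1867  0.015 ]
```

View pics/w14a.png

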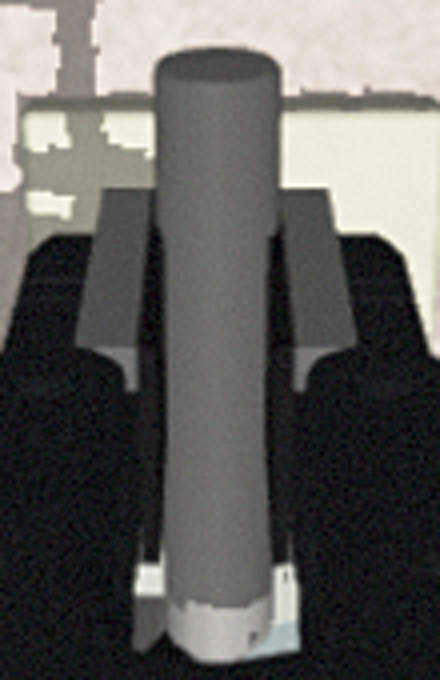

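>>> arm_command --pt "0 -0.015 0 0 0 0" --pt "0 -0.028 0 0 0 0" --pt "0 -0.028 0 0 0 0" --pt "0 -0.028 0 0 0 0" --pt "0 -0.028 0 0 0 0" --pt "0 -0.028 0 0 0 0" --pt "0 -0.028 0 0 0 0" --pt "0 -0.028 0 0 0 0"

```text
t: 17.85
eef_pos: [0.4736, -0.1451, 0.2276]
ee_rot: [[-0.114, 0.006, -0.993], [0.993, 0.007, -0.114], [0.006, -1.0, -0.006]]
wrist_force: [-1.4, 9.7, 3.1]
finger_gap: 0.0095
```

Run:
```python
from h import *
np.set_printoptions(precision=4,suppress=True)
snap('wrist','w15');snap('scene','s15');snap('wrist','w16')
s=manip.read_state();print(s['t'],s['eef_pos'],s['dq'],s['wrist_force'],s['finger_gap'])
z=load('w16')
print(wfish(z,324,310))
crop('s15',240,210,400,350,5,'s15a')
```

```text
18.0 [ 0.4736 -0.1452  0.2276] [-0.0351  0.0436  0.0047 -0.0195 -0.0044 -0.0484] [-1.9622  9.6441  3.1048] 0.009820727896799539
[ 0.4664 -0.1467  0.2471]
```

View pics/w16.png

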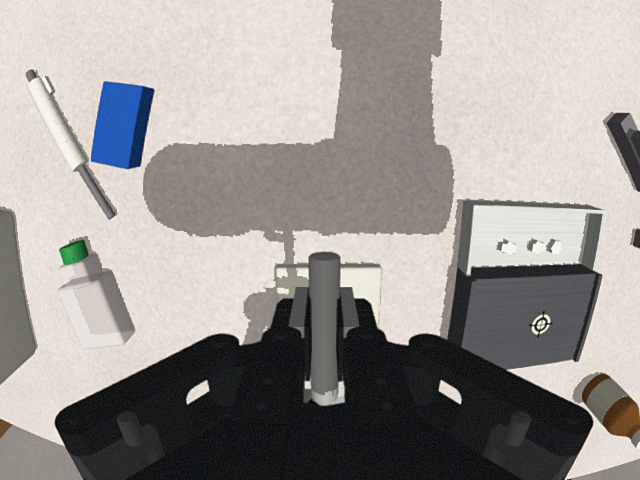

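View pics/s15a.png

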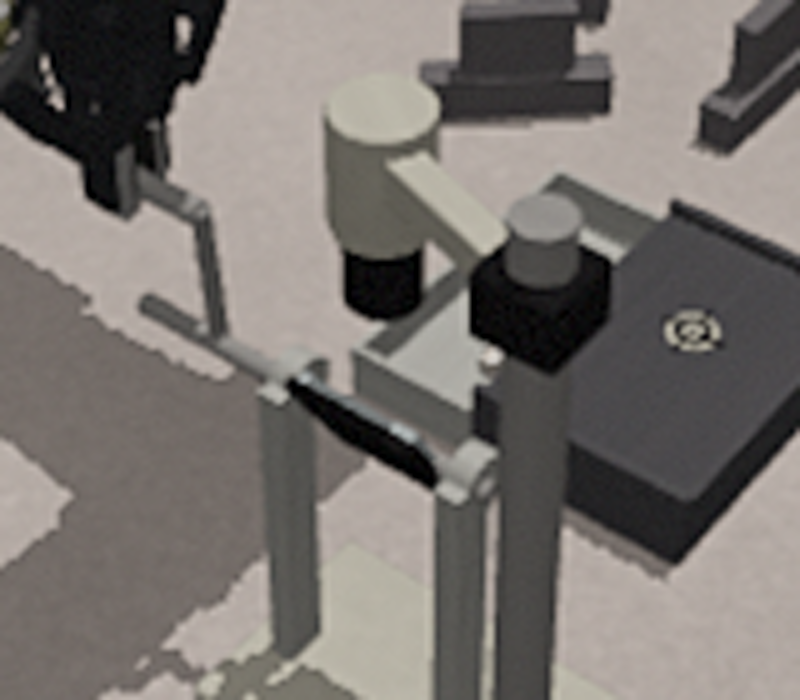

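Run:
```python
from h import *
np.set_printoptions(precision=2,suppress=True)
z=load('s15')
o=np.array([.5947,-.1259,.17]);ex=np.array([.994,.109,0]);ey=np.array([-.109,.994,0]);ez=np.array([0,0,1])
for q in(0,.45,.5,.54,.58,.63):
  l=.45-q; b=o-.086*ex
  t=b+.07*(np.sin(l)*ey+np.cos(l)*ez); print(q,np.array(pix(z,t)),np.array(pix(z,b)),np.array(pix(z,t))-np.array(pix(z,b)))
```

```text
0 [290.57 246.51] [282.12 277.55] [  8.44 -31.03]
0.45 [280.31 251.48] [282.12 277.55] [ -1.82 -26.06]
0.5 [279.12 252.42] [282.12 277.55] [ -3.   -25.13]
0.54 [278.17 253.22] [282.12 277.55] [ -3.95 -24.33]
0.58 [277.23 254.06] [282.12 277.55] [ -4.89 -23.49]
0.63 [276.06 255.17] [282.12 277.55] [ -6.07 -22.38]
```

Run:
```python
from h import *
a=cv2.imread('pics/s0.png')[230:320,255:345];b=cv2.imread('pics/s15.png')[230:320,255:345]
im=np.hstack([a,b]);im=cv2.resize(im,None,fx=4.4,fy=4.4,interpolation=cv2.INTER_CUBIC)
im=np.clip(im.astype(float)*1.5,0,255).astype('uint8')
cv2.imwrite('pics/cmp.png',im);print(im.shape)
```

```text
(396, 792, 3)
```

View pics/cmp.png

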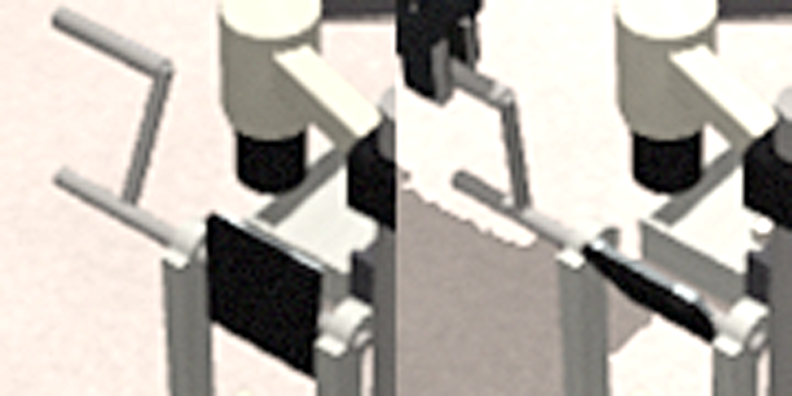

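Run:
```python
from h import *
s=manip.read_state();print(s['t'],s['eef_pos'],s['wrist_force'])
print(manip.close_job())
```

```text
18.0 [ 0.47356162 -0.1451592   0.22760691] [-1.9622373   9.64414265  3.10479074]
the job is handed in; nothing more can be done
None
```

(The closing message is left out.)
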